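# Refit the hob knob and hold it pressed in

## Task

The gas hob is being put back together after cleaning: lift the control knob off the top of the pile of washed burner caps and push it onto the bare valve spindle, turning it until its keyed bore lines up and it slips fully home. Then keep pushing so that knob and spindle are pressed right in against the spring (as when testing the igniter), leaving the valve unturned at off, and finish like that, still gripping the knob and holding it pressed in. Leave the pile and everything else on the counter where it stands.

Things in the scene. Friction and masses are not known exactly. Their poses are not given: they have to be found in the camera images.
- knob: the loose steel hob knob, 39 mm tall, about 0.2 kg, lying upright on top of the pile. Origin: centre of its flat underside; z up along its axis. Round base 45 mm across and 17 mm high with a bar grip on it. The bar's beaked end with the dark index line is the pointer and points to the knob's +x
- knob_grip (a point): on the knob's axis 31 mm above its underside, within the bar grip: 14 mm thick along the knob's y (pinch it so), 43 mm long along its x (flat sides from x = -20 to +13 mm), 22 mm high (17 to 39 mm above the underside). Fingertips must stay above the base's top face, 14 mm below this point
- knob_bore (a point): closed inner end of the knob's bore, on its axis 15 mm above the underside, where the bore opens. Round, 11.5 mm across, mouth countersunk to 15 mm, with a flat 0.7 mm from the axis on the pointer side (+x) that begins 4 mm up inside: a knob not lined up stops about 4 mm down the spindle, one lined up goes on to 15 mm. Seek with a light push: over 15 N can jam it on crooked
- valve: fixed collar of the one bare valve in the hob's front row of four controls, 80 mm apart; the other three carry knobs like the loose one. Origin: on the spindle's axis at the hob's top face, 8 mm above the counter; z up. At off the spindle's flat faces the valve's +x, as the fitted knobs' pointers do: the knob goes on with its x along the valve's x (within about 0.15 rad and 1 mm off-centre)
- spindle_top (a point): centre of the bare spindle's top end, 24 mm above the hob's top face when not pressed; turns and sinks with the spindle, x towards the flat. Steel half-moon rod 10 mm across (half cut away, flat on its axis), end bevelled 0.5 mm. Knob home: this point meets knob_bore, and the knob's underside is 9 mm above the hob's top face (4 mm when pressed right in)
- spindle (a joint): how far the spindle is pushed in, m: 0 released, 0.005 pressed right in (stop). Its spring takes 6 N to start and 10 N at the stop
- spindle_turn (a joint): turn of the valve spindle, rad: 0 at off (where it stands, a stop against turning clockwise), up to 1.57 anticlockwise seen from above; stiff, it takes 0.08 N m to turn
- hob: steel gas hob fixed on the counter, 510 mm (x) by 580 mm (y), 8 mm high at its top face; a cast grate 50 mm above the counter over its right half with a saucepan on it, bare burner heads in its left half. Origin: centre of its underside on the counter; its controls stand in a row along y, 200 mm towards the robot from the origin
- board: wooden board fixed on the counter, 240 mm (x) by 200 mm (y), 15 mm thick; the washed parts lie on it. Origin: centre of its underside
- cap_large: black burner cap at the bottom of the pile, disc 96 mm across, 11 mm thick, lying on the board; origin: centre of its underside
- cap_medium: black burner cap on the large one, disc 72 mm across, 11 mm thick; the knob stands on it, its underside 37 mm above the counter; origin: centre of its underside
- cap_small: black burner cap lying alone on the board beside the pile, disc 52 mm across, 11 mm thick; origin: centre of its underside
- bowl: white bowl, 116 mm across, 50 mm high; origin: centre of its underside
- mug: white mug, 80 mm across, 95 mm high, handle at its +y; origin: centre of its underside
- cleaner: white plastic bottle, 64 mm across, 190 mm high; origin: centre of its underside
- brush: wooden-handled brush lying on the counter along its x axis, handle to -x; origin: under its middle
- pepper_mill: dark wooden pepper mill, 56 mm across, 180 mm high; origin: centre of its underside
There are look-alikes about, which are no part of the job. Leave any green or purple look-alike of the knob alone.

How it is judged:
By the outcome, as a careful person would: the job done as asked, in the order asked, and still so for the second after the job is handed in, while the arm keeps its last pose, push and grip.
It also fails if it takes over 48 s, if anything falls off the work surface, if the arm or the gripper's body presses on something with over 40 N, if the wrist force passes 120 N, or if a joint passes its speed limit or range.

## Robot

A 6-joint arm with a two-finger parallel gripper is mounted at the origin on the work surface. World frame = base frame: x ahead of the robot, y to its left, z up, the work surface at z = 0. Lengths are in mm, angles in degrees, forces in N, time in s.
With the tool pointing down it reaches from about 225 to 875 mm from the base axis. Payload 3.4 kg.
Tool frame: the origin (TCP) lies midway between the tips of the shut fingers; the grasp point (between the pads) lies robot.grasp_offset behind it (robot.grasp_offset is the distance from the TCP to the grasp point, in mm); z points along the fingers, y is the line along which they close (so a half turn about z gives the same grasp; the last joint's range is limited). The gripper opens to 85 mm and grips with 20 to 120 N. Pads are 22 mm wide; open, the fingers measure 114 mm over their backs; the gripper's body (76 mm by 85 mm) begins 54 mm behind the grasp point. The pads swing forward as they close: fully open they stand 13 mm farther back than shut.
Start: joints at [61.478, 15.808, 86.224, -0, 77.962, -6.933], TCP at [211.588, 534.69, 231.328] pointing down, gripper open.
Joint ranges: [-165.64, 165.64], [-43.16, 119.46], [12.63, 154.43], [-67.54, 247.53], [6.08, 155.33], [-154.97, 154.97]. Speed limits (degrees/s): [147.25, 147.25, 180, 180, 180, 180].

## Interface

Orientations are given as a 3x3 rotation matrix whose columns are the frame's x, y, z axes.
In Python, from station import read_state, cams, close_job, robot gives the robot as it stands.
- The arm moves only by the tool send_rows, never from a script. Its argument "deltas" is a list of rows, each a list of 7 numbers: the shift along the tool's x, y, z in mm, then the turn, a rotation vector about the tool's x, y, z in degrees, then the opening, from 0 (shut) to 1 (fully open). In form: [[dx, dy, dz, rx, ry, rz, jaw], ...]. A call has exactly 5 rows; each row is the pose to reach, as a shift and turn from the pose commanded when the call began, along the tool's axes at that moment; what a row does not reach only later rows make up. A row lasts 1/12 s, in which the tool goes at most 41.7 mm and 7.16 degrees, less where a joint would pass 70% of its speed; a pose out of reach is approached as far as the arm can. A call with a gripper value outside its range is refused whole. The fingers move at their own pace and stop on an object; "grip_force" is the grip in N (left out, the last holds). Time passes only in rows, so rows that repeat a pose let the fingers close, or fill a call up. It gives the time, the measured TCP pose, the force, the opening and the grip force at its end, in the units of the state.
- read_state(): the state, without advancing time (a new reading comes with each control period).
- cams.read_camera(name): name is "scene" or "side" or "wrist"; returns a dict with "image" (480x640x3 uint8, red, green, blue), "fx", "fy", "cx", "cy" (pixels), "rvec" (rotation vector, rad) and "tvec" (3), from world to camera coordinates, as OpenCV has them; the wrist camera has in their place "T_tool_cam" (4x4, takes a point from camera to tool coordinates, whose origin is the TCP and whose axes are the flange's). Camera axes: x right, y down, z forward; pixel columns grow to the right and rows downward; lengths in mm; the calibration is good to about 2 mm. A picture is of the moment at which its call begins: read the wrist's pose just before it. There is no depth.
- close_job(): hands the job in; it is judged then, once.
The state is a dict: "time": time; "joint_positions": joint angles; "qvel": joint speeds; "tau": joint torques, N m; "tcp_pos": TCP position; "ee_rot": TCP orientation; "contact_force": force on the tool from outside, world axes, zero at the start; "torque": the same for the moment, N m; "finger_gap": opening from 0.0 (shut) to 1.0 (fully open); "finger_force": force on a finger pad.
Only numpy, scipy, OpenCV 4.12 (cv2) and the standard library are available. Lean on these libraries where they do the work, as an engineer would, in place of code of your own. Each camera call takes 0.05 s, during which the arm holds its last target. There are 200 camera calls.

## Working session

There is one attempt and no reset: what is moved stays moved. The work goes in short steps, Python scripts to look and compute and a tool call to move; the robot and the scene stay as the last step left them, time stands still between calls to the robot, and variables do not carry over. Pictures are saved under pics/ and viewed, at most 10 in all, crops included, and the job is handed in when it is done.

Besides the shell and the picture viewer there is one more tool, called after "Emit:" as name(argument=value, ...) on one line, values as JSON. send_rows: Moves the arm, as the interface text tells. Its arguments: {"type":"object","properties":{"deltas":{"type":"array","items":{"type":"array","items":{"type":"number"}}},"grip_force":{"type":"number"}},"required":["deltas"]}

```bash
mkdir -p pics; cat > h.py <<'E'
import numpy as np, cv2
from station import read_state, cams, close_job, robot
def cam(name):
    s=read_state(); c=cams.read_camera(name)
    K=np.array([[c['fx'],0,c['cx']],[0,c['fy'],c['cy']],[0,0,1.]])
    if 'rvec' in c:
        R=cv2.Rodrigues(np.array(c['rvec'],float))[0]; t=np.array(c['tvec'],float).ravel()
        Rwc=R.T; o=-R.T@t
    else:
        T=np.array(c['T_tool_cam']); Rt=np.array(s['ee_rot']).reshape(3,3)
        Rwc=Rt@T[:3,:3]; o=Rt@T[:3,3]+np.array(s['tcp_pos'])
    return c['image'],K,Rwc,o
def ray(K,R,o,px,z):
    d=R@np.linalg.inv(K)@np.array([px[0],px[1],1.]); return o+d*(z-o[2])/d[2]
def proj(K,R,o,p):
    q=K@(R.T@(np.array(p,float)-o)); return q[:2]/q[2]
def save(im,f): cv2.imwrite('pics/'+f,cv2.cvtColor(im,cv2.COLOR_RGB2BGR))
E
python3 - <<'E'
from h import *
print(robot.grasp_offset, read_state())
for n in ('scene','side','wrist'):
    im,K,R,o=cam(n); save(im,n+'1.png'); print(n,o.round(),R[:,2].round(2),K[0,0])
E
```

```text
18.700000000000003 {'time': 0.0, 'joint_positions': array([ 6.14778977e+01,  1.58488436e+01,  8.62963124e+01,  6.61426748e-04,
        7.79611360e+01, -6.93204671e+00]), 'qvel': array([-0.00683573,  0.06748619, -0.01317941,  0.08136632, -0.03388831,
        0.01735297]), 'tau': array([ 1.78546284e-04, -4.16777337e+01, -2.45799905e+01, -1.22809424e-04,
        1.11167732e-02,  8.88175123e-06]), 'tcp_pos': array([211.31828835, 534.19171085, 230.41995144]), 'ee_rot': array([[-9.29839369e-01,  3.67964598e-01, -8.95746669e-04],
       [ 3.67965613e-01,  9.29837980e-01, -1.62459909e-03],
       [ 2.35104323e-04, -1.84022016e-03, -9.99998279e-01]]), 'contact_force': array([ 0.6500381 , -1.00784577,  0.36514031]), 'torque': array([-0.01161579,  0.02174681, -0.00710713]), 'finger_force': 0.0, 'finger_gap': 0.998639445721574}
scene [1500. -466. 1021.] [-0.69  0.31 -0.66] 482.33560008588427
side [ 309. 1092.  973.] [ 0.12 -0.77 -0.62] 506.16434457933354
wrist [150. 559. 374.] [ 0.24 -0.1  -0.97] 391.28556809177655
```

View pics/scene1.png

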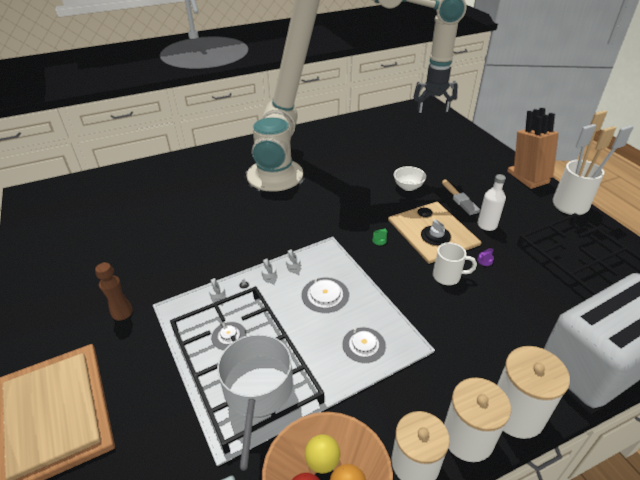

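View pics/wrist1.png

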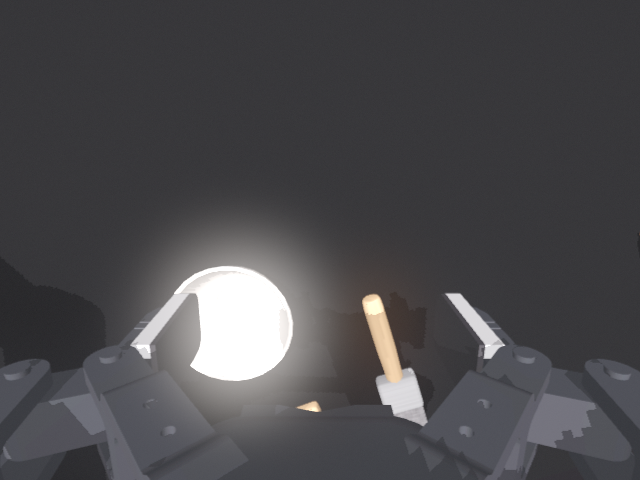

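The scene picture shows the loose knob at about (437,229) on the pile, fitted knobs at (217,288), (269,270) and (293,261), and the bare spindle at about (244,284). The wrist view shows only the bowl and brush.

```bash
python3 - <<'E'
from h import *
im,K,R,o=cam('scene')
for n,p,z in (('knob',(437,230),55),('k1',(217,290),30),('k2',(269,272),30),('k3',(293,263),30),('sp',(244,284),25),
  ('hobA',(155,305),8),('hobB',(333,239),8),('hobC',(431,349),8),('mug',(452,247),95),('green',(380,238),20),('bowl',(409,175),45)):
    print(n,ray(K,R,o,p,z).round(0))
a=cv2.resize(im[230:310,190:330],(800,457),interpolation=cv2.INTER_CUBIC)
im2,K2,R2,o2=cam('side')
k=ray(K,R,o,(437,230),55); v=ray(K,R,o,(244,284),25)
u=proj(K2,R2,o2,k); w=proj(K2,R2,o2,v); print(u,w)
save(im2,'side2.png')
E
```

```text
knob [592. 328.  55.]
k1 [ 529. -360.   30.]
k2 [ 522. -204.   30.]
k3 [ 517. -126.   30.]
sp [ 533. -284.   25.]
hobA [ 490. -530.    8.]
hobB [445.  39.   8.]
hobC [935.  82.   8.]
mug [711. 290.  95.]
green [516. 170.  20.]
bowl [279. 423.  45.]
[249.7799653 330.3662925] [316.03868908 199.29829214]
```

View pics/side1.png

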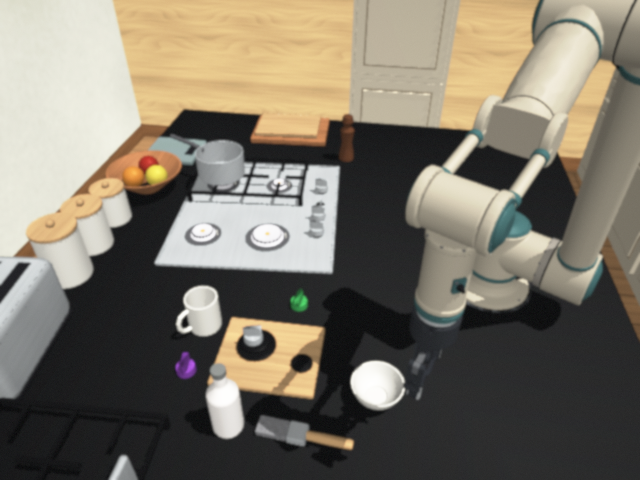

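The side view shows the knob at (253,335), which agrees with the scene ray. It also shows three fitted knobs at (320,186), (318,212) and (315,228), with the bare gap at about (318,199). I'm moving above the knob.

Emit:
send_rows(deltas=[[-40, -5, 0, 0, 0, 0, 1], [-80, -10, 0, 0, 0, 0, 1], [-120, -15, 0, 0, 0, 0, 1], [-160, -20, 0, 0, 0, 0, 1], [-200, -25, 0, 0, 0, 0, 1]])

```text
time: 0.67
tcp_pos: [389.6, 436.8, 231.3]
ee_rot: [[-0.93, 0.367, 0.0], [0.367, 0.93, 0.0], [-0.0, 0.0, -1.0]]
contact_force: [0.3, 0.6, -0.5]
finger_gap: 1.001
finger_force: 0.0
```

Emit:
send_rows(deltas=[[-40, -5, 0, 0, 0, 0, 1], [-80, -10, 0, 0, 0, 0, 1], [-120, -15, 0, 0, 0, 0, 1], [-160, -20, 0, 0, 0, 0, 1], [-190, -25, 0, 0, 0, 0, 1]])

```text
time: 1.08
tcp_pos: [558.8, 342.7, 230.9]
ee_rot: [[-0.929, 0.369, 0.001], [0.369, 0.929, -0.001], [-0.001, -0.0, -1.0]]
contact_force: [-0.0, 0.5, -0.0]
finger_gap: 0.999
finger_force: 0.0
```

Emit:
send_rows(deltas=[[-25, 0, 0, 0, 0, 0, 1], [-25, 0, 0, 0, 0, 0, 1], [-25, 0, 0, 0, 0, 0, 1], [-25, 0, 0, 0, 0, 0, 1], [-25, 0, 0, 0, 0, 0, 1]])

```text
time: 1.5
tcp_pos: [577.9, 336.1, 231.3]
ee_rot: [[-0.93, 0.367, -0.001], [0.367, 0.93, 0.0], [0.001, -0.0, -1.0]]
contact_force: [0.3, 0.2, 0.4]
finger_gap: 0.997
finger_force: 0.0
```

```bash
python3 - <<'E'
from h import *
s=read_state(); print(s['tcp_pos'],s['joint_positions'])
im,K,R,o=cam('wrist'); save(im,'w2.png'); print(proj(K,R,o,(592,328,55)), proj(K,R,o,s['tcp_pos']))
E
```

```text
[577.92358227 336.11705482 231.30873605] [ 2.42061626e+01  2.39849509e+01  7.37208264e+01  3.22642197e-02
  8.23326027e+01 -4.42677918e+01]
[313.59747155 230.32564744] [315.80022234 302.07273255]
```

View pics/w2.png

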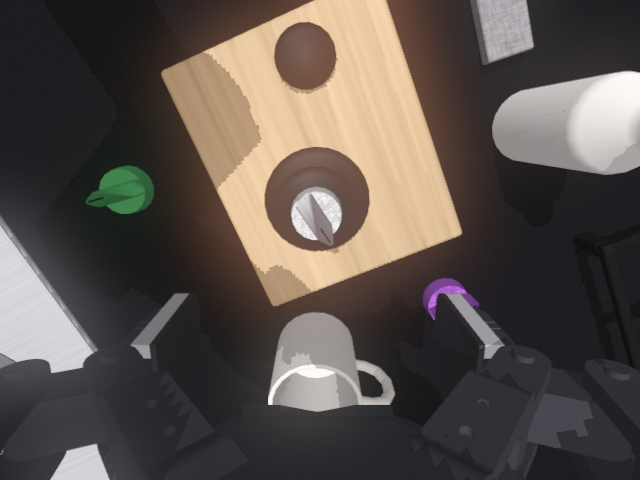

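The knob is seen on the pile. Its base disc centre is near (316,214), and the bar runs from (308,196) to the beaked pointer at (331,244).

```bash
cat >> h.py <<'E'
def knobmeas(im,K,R,o,c,r,zbase,zbar,f=None):
    # low-saturation bright blob = whole knob; darker part of it = bar
    hsv=cv2.cvtColor(im,cv2.COLOR_RGB2HSV); m=np.zeros(im.shape[:2],np.uint8); cv2.circle(m,c,r,255,-1)
    base=cv2.inRange(hsv,(0,0,90),(180,45,255))&m
    base=cv2.morphologyEx(base,cv2.MORPH_OPEN,np.ones((3,3)))
    n,l,st,ce=cv2.connectedComponentsWithStats(base); i=1+np.argmax(st[1:,4])
    whole=(l==i).astype(np.uint8)*255
    cs=max(cv2.findContours(whole,0,2)[0],key=cv2.contourArea); 
    return whole,cs
E
python3 - <<'E'
from h import *
im,K,R,o=cam('wrist')
w,cs=knobmeas(im,K,R,o,(316,217),45,54,76)
print(cv2.boundingRect(cs),cv2.minEnclosingCircle(cs))
for n,p,z in(('base c',(316,213.5),54),('tip',(331,244),70),('rear',(308,196),76),('capL',(317,199),37)):print(n,ray(K,R,o,p,z).round(1))
a=cv2.resize(im[180:260,260:380],(780,520),interpolation=cv2.INTER_CUBIC); save(a,'c2.png')
E
```

```text
(291, 186, 51, 58) ((317.5052185058594, 215.2254638671875), 29.570783615112305)
base c [579.5 335.3  54. ]
tip [604.3 338.6  70. ]
rear [560.1 336.4  76. ]
capL [571.2 339.5  37. ]
```

View pics/c2.png

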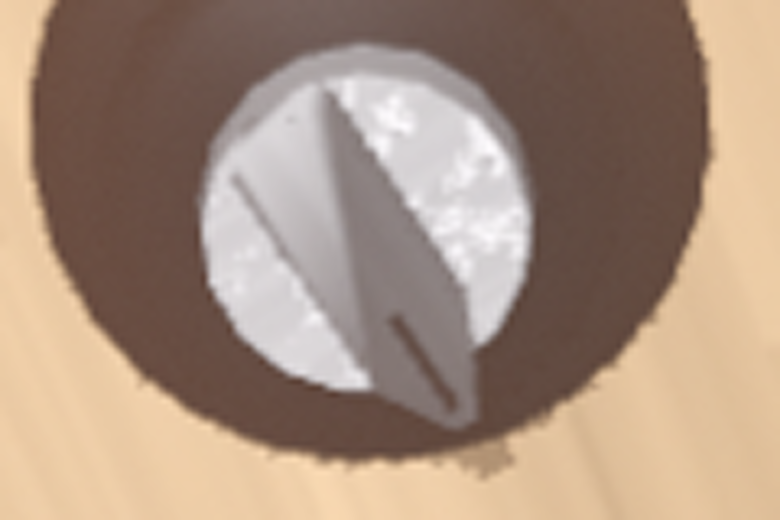

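The crop (6.5x, offset 260,180) shows the base top circle centred at (366,230), parallel bar edges (235,178)→(370,375) and (330,90)→(465,290), and the index line (395,318)→(455,408).

```bash
python3 - <<'E'
from h import *
im,K,R,o=cam('wrist'); s=read_state()
P=lambda x,y,z: ray(K,R,o,(260+x/6.5-.4,180+y/6.5-.4),z)
c=P(366,230,54);print(c, s['tcp_pos'])
for a,b,z in(((235,178),(370,375),54),((330,90),(465,290),76),((395,318),(455,408),76)):
    d=P(*b,z)-P(*a,z); print(np.degrees(np.arctan2(d[1],d[0])),np.linalg.norm(d))
    m=P(*a,z)-c; print((m[0]*d[1]-m[1]*d[0])/np.linalg.norm(d))
Rt=s['ee_rot'].reshape(3,3); print('tool y yaw',np.degrees(np.arctan2(Rt[1,1],Rt[0,1])),Rt.T@(c-s['tcp_pos']))
E
```

```text
[580.85121336 334.7941611   54.        ] [578.03916577 336.29647147 231.65738117]
11.84600610352572 31.423259712243294
10.263878910215412
12.073799091348087 29.257740615374036
-8.545486800453043
11.385778521007222 13.546105911117628
0.3410661380614756
tool y yaw 68.49950427347856 [ -3.17303513  -0.41803063 177.65716065]
```

Emit:
send_rows(deltas=[[-1, 0, 14, 0, 0, -6.7, 1], [-2, 0, 28, 0, 0, -13.4, 1], [-3, 0, 42, 0, 0, -20.1, 1], [-3, 0, 56, 0, 0, -26.8, 1], [-3, 0, 71, 0, 0, -33.5, 1]])

```text
time: 2.07
tcp_pos: [581.3, 335.1, 160.3]
ee_rot: [[-0.977, -0.213, 0.001], [-0.213, 0.977, 0.0], [-0.001, 0.0, -1.0]]
contact_force: [0.6, -0.2, -0.6]
finger_gap: 1.003
finger_force: 0.0
```

Emit:
send_rows(deltas=[[0, 0, 0, 0, 0, 0, 1], [0, 0, 0, 0, 0, 0, 1], [0, 0, 0, 0, 0, 0, 1], [0, 0, 0, 0, 0, 0, 1], [0, 0, 0, 0, 0, 0, 1]])

```text
time: 2.48
tcp_pos: [582.4, 334.8, 161.7]
ee_rot: [[-0.979, -0.206, 0.002], [-0.206, 0.979, 0.001], [-0.002, 0.001, -1.0]]
contact_force: [-0.4, -0.2, -0.2]
finger_gap: 0.999
finger_force: 0.0
```

```bash
python3 - <<'E'
from h import *
s=read_state(); print(s['tcp_pos'],s['joint_positions'][5])
im,K,R,o=cam('wrist'); c=proj(K,R,o,(581,335,60)); print(c)
x,y=int(c[0])-65,int(c[1])-45; print(x,y)
save(cv2.resize(im[y:y+100,x:x+130],(780,600),interpolation=cv2.INTER_CUBIC),'c3.png')
E
```

```text
[582.38541612 334.77650784 161.66485408] -77.90147061303605
[316.43812091 232.08541892]
251 187
```

View pics/c3.png

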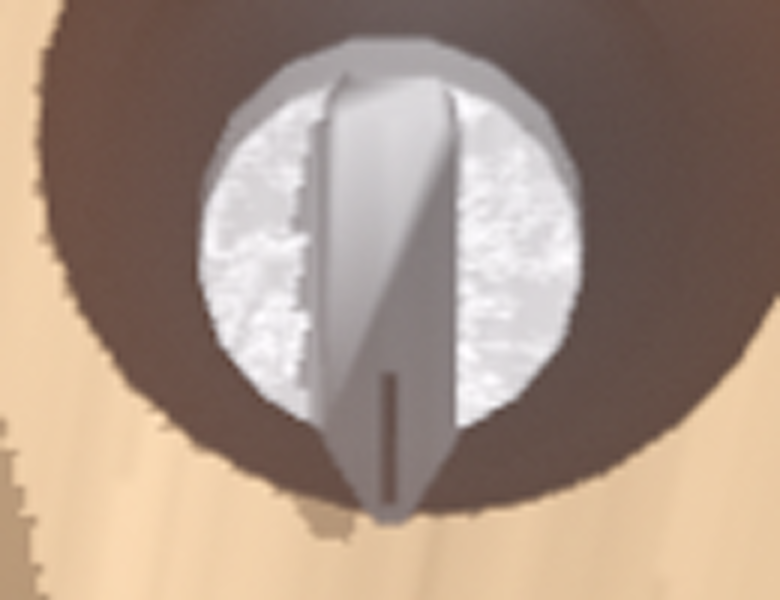

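The crop (6x, offset 251,187) shows the bar vertical, so the tool is aligned. The base circle centre is at about (390,253) and the index line is at x=390.

```bash
python3 - <<'E'
from h import *
s=read_state()
im,K,R,o=cam('wrist'); p=ray(K,R,o,(315.6,228.8),54); print(p,s['tcp_pos'],s['ee_rot'].T@(p-s['tcp_pos']))
for a,b in(((316,90),(316,420)),((390,375),(390,500))):
    d=ray(K,R,o,(251+b[0]/6-.4,187+b[1]/6-.4),76)-ray(K,R,o,(251+a[0]/6-.4,187+a[1]/6-.4),76); print(np.degrees(np.arctan2(d[1],d[0])))
E
```

```text
[580.34188246 334.22845013  54.        ] [582.32154958 334.70347772 161.49380212] [  2.25038806  -0.11024356 107.48946845]
11.269657510214513
11.744113764673841
```

Emit:
send_rows(deltas=[[1, 0, 18, 0, 0, 0, 1], [2, 0, 36, 0, 0, 0, 1], [2, 0, 54, 0, 0, 0, 1], [2, 0, 70, 0, 0, 0, 1], [2, 0, 85, 0, 0, 0, 1]])

```text
time: 3.0
tcp_pos: [579.9, 333.9, 74.8]
ee_rot: [[-0.979, -0.206, 0.0], [-0.206, 0.979, 0.0], [-0.0, 0.0, -1.0]]
contact_force: [-0.8, -0.2, -0.1]
finger_gap: 1.003
finger_force: 0.0
```

Emit:
send_rows(deltas=[[0, 0, 8, 0, 0, 0, 1], [0, 0, 14, 0, 0, 0, 1], [0, 0, 18, 0, 0, 0, 1], [0, 0, 18, 0, 0, 0, 1], [0, 0, 18, 0, 0, 0, 1]])

```text
time: 3.42
tcp_pos: [580.4, 334.2, 58.0]
ee_rot: [[-0.978, -0.206, 0.001], [-0.206, 0.978, 0.001], [-0.001, 0.0, -1.0]]
contact_force: [0.7, 1.0, 0.5]
finger_gap: 1.002
finger_force: 0.0
```

Emit:
send_rows(deltas=[[0, 0, 0, 0, 0, 0, 0.5], [0, 0, 0, 0, 0, 0, 0.2], [0, 0, 0, 0, 0, 0, 0.1], [0, 0, 0, 0, 0, 0, 0], [0, 0, 0, 0, 0, 0, 0]], grip_force=70)

```text
time: 3.83
tcp_pos: [580.0, 334.1, 57.6]
ee_rot: [[-0.978, -0.206, 0.0], [-0.206, 0.978, 0.0], [-0.001, 0.0, -1.0]]
contact_force: [-0.2, 0.1, 0.2]
finger_gap: 0.302
finger_force: 0.0
```

Emit:
send_rows(deltas=[[0, 0, 0, 0, 0, 0, 0], [0, 0, 0, 0, 0, 0, 0], [0, 0, 0, 0, 0, 0, 0], [0, 0, 0, 0, 0, 0, 0], [0, 0, 0, 0, 0, 0, 0]])

```text
time: 4.25
tcp_pos: [580.1, 334.1, 57.6]
ee_rot: [[-0.978, -0.206, 0.001], [-0.206, 0.978, 0.0], [-0.001, 0.0, -1.0]]
contact_force: [0.1, 0.2, 2.8]
finger_gap: 0.141
finger_force: 70.6
```

Emit:
send_rows(deltas=[[0, 0, -6, 0, 0, 0, 0], [0, 0, -20, 0, 0, 0, 0], [0, 0, -45, 0, 0, 0, 0], [0, 0, -75, 0, 0, 0, 0], [0, 0, -105, 0, 0, 0, 0]])

```text
time: 4.67
tcp_pos: [578.8, 333.6, 162.2]
ee_rot: [[-0.978, -0.206, -0.003], [-0.206, 0.978, -0.001], [0.003, -0.001, -1.0]]
contact_force: [0.2, -1.0, -1.4]
finger_gap: 0.144
finger_force: 70.0
```

Emit:
send_rows(deltas=[[6, -20, 0, 0, 0, 0, 0], [16, -54, 0, 0, 0, 0, 0], [27, -90, 0, 0, 0, 0, 0], [38, -126, 0, 0, 0, 0, 0], [50, -163, 0, 0, 0, 0, 0]])

```text
time: 5.08
tcp_pos: [563.8, 162.9, 162.0]
ee_rot: [[-0.978, -0.207, -0.001], [-0.207, 0.978, -0.0], [0.001, 0.0, -1.0]]
contact_force: [1.5, 0.0, -1.3]
finger_gap: 0.144
finger_force: 69.9
```

Emit:
send_rows(deltas=[[12, -38, 0, 0, 0, 0, 0], [23, -76, 0, 0, 0, 0, 0], [34, -114, 0, 0, 0, 0, 0], [46, -152, 0, 0, 0, 0, 0], [58, -190, 0, 0, 0, 0, 0]])

```text
time: 5.5
tcp_pos: [546.1, -35.3, 162.1]
ee_rot: [[-0.978, -0.207, -0.001], [-0.207, 0.978, 0.0], [0.001, 0.0, -1.0]]
contact_force: [0.4, 0.7, -1.7]
finger_gap: 0.142
finger_force: 69.9
```

Emit:
send_rows(deltas=[[12, -38, 0, 0, 0, 1, 0], [23, -76, 0, 0, 0, 3, 0], [34, -114, 0, 0, 0, 5, 0], [46, -152, 0, 0, 0, 7, 0], [58, -190, 0, 0, 0, 8, 0]])

```text
time: 5.92
tcp_pos: [528.6, -233.2, 162.0]
ee_rot: [[-0.998, -0.067, -0.001], [-0.067, 0.998, 0.001], [0.001, 0.001, -1.0]]
contact_force: [0.6, -0.2, -1.2]
finger_gap: 0.147
finger_force: 69.9
```

Emit:
send_rows(deltas=[[0, -25, 0, 0, 0, 0, 0], [5, -35, 0, 0, 0, 0, 0], [5, -38, 0, 0, 0, 0, 0], [5, -38, 0, 0, 0, 0, 0], [5, -38, 0, 0, 0, 0, 0]])

```text
time: 6.33
tcp_pos: [526.9, -268.2, 162.0]
ee_rot: [[-0.998, -0.069, -0.001], [-0.069, 0.998, 0.002], [0.001, 0.002, -1.0]]
contact_force: [0.2, 0.1, -1.3]
finger_gap: 0.142
finger_force: 69.9
```

```bash
python3 - <<'E'
from h import *
s=read_state(); print(s['tcp_pos'],s['joint_positions'],s['contact_force'])
im,K,R,o=cam('wrist'); save(im,'w4.png'); print(proj(K,R,o,(526,-282,32)))
E
```

```text
[ 526.85930331 -268.1762697   161.99725122] [-3.37597890e+01  1.98312177e+01  9.04560271e+01  7.15525026e-02
  6.98094350e+01 -1.27726227e+02] [ 0.229438    0.1258218  -1.27938194]
[296.41873147 221.9329139 ]
```

View pics/w4.png

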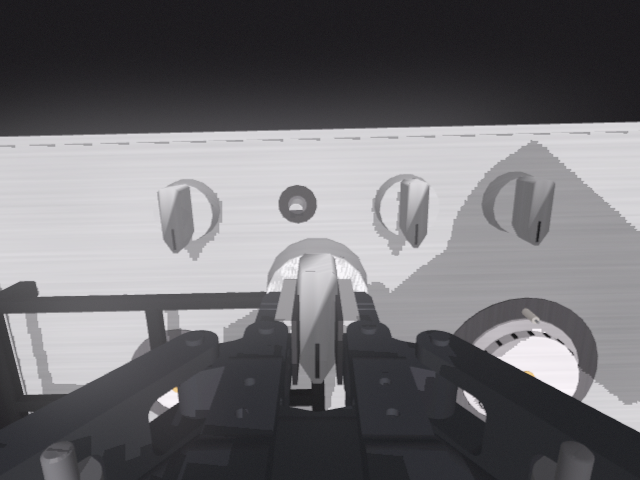

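The wrist view shows the bare valve at about (297,204) in its row, fitted knobs with pointers facing down the image (+x), and the held knob at (317,310).

```bash
python3 - <<'E'
from h import *
s=read_state(); im,K,R,o=cam('wrist')
a=cv2.resize(im[175:260,150:240],(400,378),interpolation=cv2.INTER_CUBIC)
b=cv2.resize(im[180:230,272:322],(400,400),interpolation=cv2.INTER_CUBIC)
c=cv2.resize(im[165:260,370:450],(400,475),interpolation=cv2.INTER_CUBIC)
A=np.zeros((480,800,3),np.uint8);A[:400,:400]=b;A[:475,400:]=c;save(A,'c4.png')
g=lambda p,z:ray(K,R,o,p,z)
# hob front edge by gradient
gr=cv2.cvtColor(im,cv2.COLOR_RGB2GRAY).astype(int)
pts=[(x,80+np.argmax(gr[80:180,x]>110)) for x in range(20,620,20)]
P=np.array([g(p,8) for p in pts]); k=np.polyfit(P[:,1],P[:,0],1); print('edge yaw',-np.degrees(np.arctan(k[0])),np.std(P[:,0]-np.polyval(k,P[:,1])))
for p,z in(((297,206),32),((298,204),8),((174,190),47),((415,182),47),((535,181),47)):print(g(p,z))
E
```

```text
edge yaw 5.1373214447524225 0.20208110440605243
[ 514.61669987 -281.99837163   32.        ]
[ 517.7150543  -282.19634165    8.        ]
[ 506.44567671 -363.42672362   47.        ]
[ 490.29934232 -204.59647016   47.        ]
[ 484.25191934 -125.60647389   47.        ]
```

View pics/c4.png

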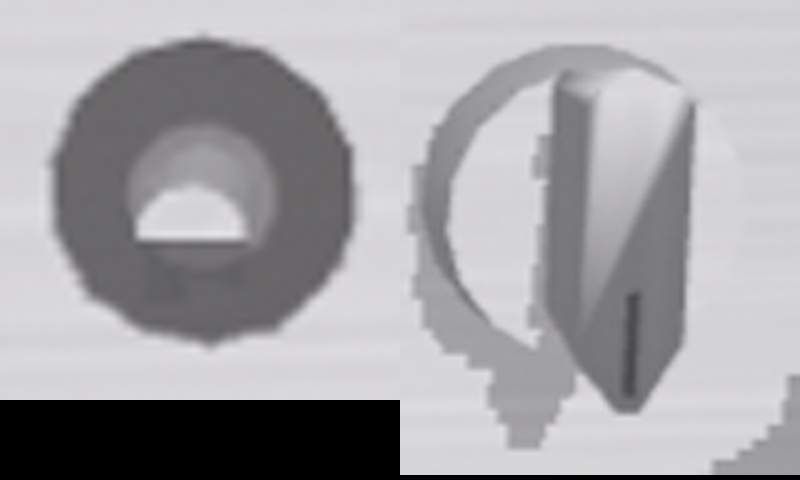

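The crop shows the half-moon spindle top. Its flat runs (135,240)–(245,240) at 8x (offset 272,180), so the axis is at about pixel (295.3,209.6), with the flat facing +x.

```bash
python3 - <<'E'
from h import *
s=read_state(); im,K,R,o=cam('wrist')
g=lambda x,y,z:ray(K,R,o,(272+x/8-.44,180+y/8-.44),z)
a,b=g(135,240,32),g(245,240,32); print(a,b,np.linalg.norm(a-b)); p=(a+b)/2
print(p,s['tcp_pos'],'tool shift',s['ee_rot'].T@(p-s['tcp_pos']))
for z in(8,14,20):print(z,g(203,190,z),np.linalg.norm(g(52,190,z)-g(354,190,z)))
# fitted knob k2 bar rear/tip: crop c scale 5
h=lambda x,y,z:ray(K,R,o,(370+x/5-.4,165+y/5-.4),z)
d=h(230,395,47)-h(236,295,47); print(np.degrees(np.arctan2(d[1],d[0])))
# held knob index line, pixel (317,345)-(317,380)
E
```

```text
[ 517.84043746 -288.04980565   32.        ] [ 517.17137554 -278.28607397   32.        ] 9.786628646481407
[ 517.5059065  -283.16793981   32.        ] [ 527.19441938 -267.94348373  162.27402293] tool shift [ 10.70425784 -14.65586903 130.25972809]
8 [ 517.47553649 -283.16760974    8.        ] 29.103419579097093
14 [ 516.33711778 -282.94165442   14.        ] 28.516459760323862
20 [ 515.19869907 -282.7156991    20.        ] 27.929499941550628
4.402673244158368
```

Emit:
send_rows(deltas=[[4, -6, 5, 0, 0, -0.7, 0], [8, -11, 12, 0, 0, -0.7, 0], [11, -15, 20, 0, 0, -0.7, 0], [11, -15, 22, 0, 0, -0.7, 0], [11, -15, 22, 0, 0, -0.7, 0]])

```text
time: 6.9
tcp_pos: [516.1, -285.3, 138.8]
ee_rot: [[-0.997, -0.079, -0.002], [-0.079, 0.997, 0.002], [0.002, 0.002, -1.0]]
contact_force: [-0.5, 0.5, -1.9]
finger_gap: 0.145
finger_force: 69.9
```

```bash
python3 - <<'E'
from h import *
s=read_state(); im,K,R,o=cam('wrist'); print(s['tcp_pos'],s['contact_force'])
c=proj(K,R,o,(517.4,-283.1,32)); x,y=int(c[0])-30,int(c[1])-25; print(c,x,y)
A=np.zeros((560,800,3),np.uint8)
A[:400,:480]=cv2.resize(im[y:y+50,x:x+60],(480,400),interpolation=cv2.INTER_CUBIC)
A[:480,480:]=cv2.resize(im[230:390,265:372],(320,480),interpolation=cv2.INTER_CUBIC)
save(A,'c5.png')
E
```

```text
[ 516.13862414 -285.31008482  138.80831755] [-0.48215143  0.54319112 -1.87667336]
[318.67694637 234.92051737] 288 209
```

View pics/c5.png

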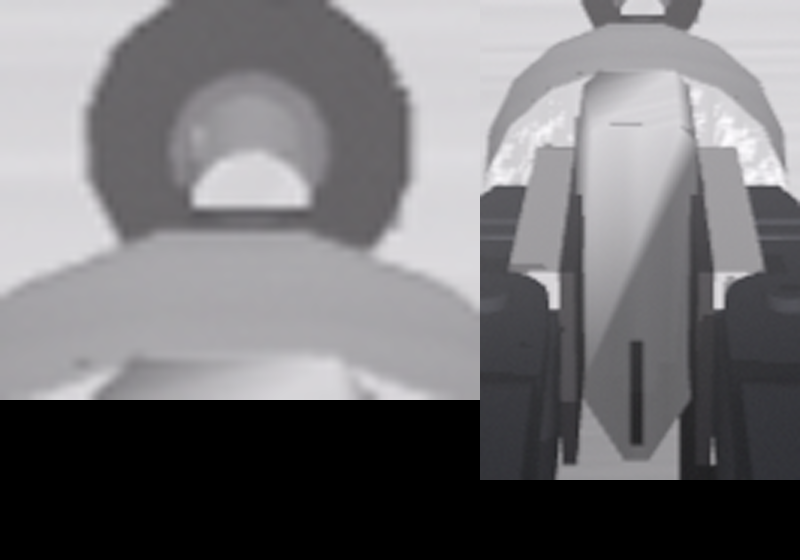

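The crop shows the spindle flat at (192..313,208) at 8x (offset 288,209), giving the axis at about (319.1,234.6). The held knob's base rim is just below it, and its bar is straight in the grip.

```bash
python3 - <<'E'
from h import *
s=read_state(); im,K,R,o=cam('wrist')
a,b=[ray(K,R,o,(288+x/8-.44,209+208/8-.44),32) for x in(192,313)]; p=(a+b)/2
print(p,b-a,s['tcp_pos'],s['ee_rot'].T@(p-s['tcp_pos']))
# held knob: base centre x & bar centre in image at this tool pose
for t in((0,0,0),(0,0,-18)):
  q=s['ee_rot']@np.array(t,float)+s['tcp_pos']; print(proj(K,R,o,q))
E
```

```text
[ 517.96412925 -283.01252896   32.        ] [-0.78303448 10.00755658  0.        ] [ 516.68779275 -285.44287454  139.44242812] [ -1.58220276   2.17423476 107.44384725]
[315.14495278 301.37997965]
[314.92590001 323.10892458]
```

Emit:
send_rows(deltas=[[-1.3, 1.5, 16, 0, 0, 0, 0], [-1.3, 1.5, 34, 0, 0, 0, 0], [-1.3, 1.5, 52, 0, 0, 0, 0], [-1.3, 1.5, 68, 0, 0, 0, 0], [-1.3, 1.5, 78, 0, 0, 0, 0]])

```text
time: 7.42
tcp_pos: [518.0, -283.5, 61.0]
ee_rot: [[-0.997, -0.08, -0.001], [-0.08, 0.997, 0.001], [0.001, 0.001, -1.0]]
contact_force: [0.5, 0.7, -2.5]
finger_gap: 0.143
finger_force: 70.0
```

Emit:
send_rows(deltas=[[0, 0, 1, 0, 0, 0, 0], [0, 0, 2, 0, 0, 0, 0], [0, 0, 3, 0, 0, 0, 0], [0, 0, 4, 0, 0, 0, 0], [0, 0, 5, 0, 0, 0, 0]])

```text
time: 7.83
tcp_pos: [519.0, -284.4, 58.2]
ee_rot: [[-0.997, -0.08, 0.002], [-0.08, 0.997, -0.001], [-0.002, -0.001, -1.0]]
contact_force: [-0.7, 1.1, -2.3]
finger_gap: 0.146
finger_force: 70.0
```

Emit:
send_rows(deltas=[[0, 0, 0.5, 0, 0, 0, 0], [0, 0, 1, 0, 0, 0, 0], [0, 0, 1.5, 0, 0, 0, 0], [0, 0, 2, 0, 0, 0, 0], [0, 0, 2, 0, 0, 0, 0]])

```text
time: 8.25
tcp_pos: [518.4, -283.9, 55.2]
ee_rot: [[-0.997, -0.08, 0.0], [-0.08, 0.997, 0.0], [-0.0, 0.0, -1.0]]
contact_force: [-0.1, -0.8, -1.8]
finger_gap: 0.145
finger_force: 70.0
```

Emit:
send_rows(deltas=[[0, 0, 0.5, 0, 0, 0, 0], [0, 0, 1, 0, 0, 0, 0], [0, 0, 1.5, 0, 0, 0, 0], [0, 0, 2, 0, 0, 0, 0], [0, 0, 2, 0, 0, 0, 0]])

```text
time: 8.67
tcp_pos: [518.3, -283.9, 53.1]
ee_rot: [[-0.997, -0.08, -0.0], [-0.08, 0.997, 0.0], [0.0, 0.0, -1.0]]
contact_force: [0.0, -0.5, -2.0]
finger_gap: 0.142
finger_force: 70.0
```

Emit:
send_rows(deltas=[[0.4, 0.3, 0.5, 0, 0, 0, 0], [0.4, 0.3, 1, 0, 0, 0, 0], [0.4, 0.3, 1.5, 0, 0, 0, 0], [0.4, 0.3, 2, 0, 0, 0, 0], [0.4, 0.3, 2.5, 0, 0, 0, 0]])

```text
time: 9.08
tcp_pos: [517.9, -283.7, 50.8]
ee_rot: [[-0.997, -0.08, -0.0], [-0.08, 0.997, 0.0], [0.0, 0.0, -1.0]]
contact_force: [-0.8, 0.4, -0.2]
finger_gap: 0.143
finger_force: 70.0
```

Emit:
send_rows(deltas=[[0, 0, 0.4, 0, 0, 0, 0], [0, 0, 0.8, 0, 0, 0, 0], [0, 0, 1.2, 0, 0, 0, 0], [0, 0, 1.6, 0, 0, 0, 0], [0, 0, 2, 0, 0, 0, 0]])

```text
time: 9.5
tcp_pos: [517.9, -283.8, 49.3]
ee_rot: [[-0.997, -0.08, 0.0], [-0.08, 0.997, -0.0], [-0.0, -0.0, -1.0]]
contact_force: [-0.7, 1.7, 3.9]
finger_gap: 0.143
finger_force: 70.7
```

Emit:
send_rows(deltas=[[0, 0.3, 0, 0, 0, 0, 0], [0, 0.6, 0, 0, 0, 0, 0], [0, 0.6, 0.3, 0, 0, 0, 0], [0, 0.6, 0.6, 0, 0, 0, 0], [0, 0.6, 0.6, 0, 0, 0, 0]])

```text
time: 9.92
tcp_pos: [517.9, -283.6, 48.4]
ee_rot: [[-0.997, -0.081, 0.0], [-0.081, 0.997, -0.001], [-0.0, -0.001, -1.0]]
contact_force: [-2.9, -1.3, 5.7]
finger_gap: 0.142
finger_force: 70.9
```

```bash
python3 - <<'E'
from h import *
s=read_state(); print(s['tcp_pos'],s['contact_force'],s['torque'])
E
```

```text
[ 517.9159103  -283.56754269   48.35937002] [-2.8806937  -1.28893926  5.69035648] [-0.20992045  0.51867681  0.04568743]
```

Emit:
send_rows(deltas=[[0.3, -0.2, 0, 0, 0, 0, 0], [0.5, -0.2, 0, 0, 0, 0, 0], [0.5, -0.2, 0.5, 0, 0, 0, 0], [0.5, -0.2, 1, 0, 0, 0, 0], [0.5, -0.2, 1, 0, 0, 0, 0]])

```text
time: 10.33
tcp_pos: [517.8, -283.6, 47.4]
ee_rot: [[-0.997, -0.08, 0.001], [-0.08, 0.997, -0.001], [-0.001, -0.001, -1.0]]
contact_force: [-2.1, -0.2, 6.0]
finger_gap: 0.145
finger_force: 71.0
```

```bash
python3 - <<'E'
from h import *
s=read_state(); print(s['tcp_pos'],s['contact_force'],s['torque'])
E
```

```text
[ 517.77229916 -283.64195857   47.43448128] [-2.08432854 -0.15956933  6.048731  ] [-0.11030095  0.43989156  0.01721765]
```

Emit:
send_rows(deltas=[[0, 0, -1, 0, 0, 0, 0], [0, 0, -2, 0, 0, 0, 0], [0, 0, -3, 0, 0, 0, 0], [0, 0, -3, 0, 0, 0, 0], [0, 0, -3, 0, 0, 0, 0]])

```text
time: 10.75
tcp_pos: [517.6, -283.5, 50.0]
ee_rot: [[-0.997, -0.08, 0.0], [-0.08, 0.997, -0.0], [-0.0, -0.0, -1.0]]
contact_force: [-1.8, -1.3, 3.1]
finger_gap: 0.148
finger_force: 70.6
```

```bash
python3 - <<'E'
from h import *
s=read_state(); print(s['tcp_pos'],s['contact_force'],s['torque'])
E
```

```text
[ 517.61298126 -283.48773139   50.041972  ] [-1.76678268 -1.32312554  3.10170365] [-0.25518265  0.31925975  0.01814291]
```

Emit:
send_rows(deltas=[[0.2, -0.1, 0, 0, 0, 0, 0], [0.4, -0.2, 0, 0, 0, 0, 0], [0.6, -0.3, 0, 0, 0, 0, 0], [0.8, -0.3, 0, 0, 0, 0, 0], [0.8, -0.3, 0, 0, 0, 0, 0]])

```text
time: 11.17
tcp_pos: [516.3, -283.1, 49.5]
ee_rot: [[-0.997, -0.08, -0.001], [-0.08, 0.997, 0.001], [0.001, 0.002, -1.0]]
contact_force: [-0.3, 0.3, -1.9]
finger_gap: 0.145
finger_force: 70.2
```

```bash
python3 - <<'E'
from h import *
s=read_state(); print(s['tcp_pos'],s['contact_force'],s['torque'])
E
```

```text
[ 516.2718996  -283.0548748    49.47341369] [-0.27362929  0.32333449 -1.93595695] [ 0.02079795 -0.00781139  0.02848155]
```

Emit:
send_rows(deltas=[[0, 0, 0.5, 0, 0, 0, 0], [0, 0, 1, 0, 0, 0, 0], [0, 0, 1.5, 0, 0, 0, 0], [0, 0, 2, 0, 0, 0, 0], [0, 0, 2, 0, 0, 0, 0]])

```text
time: 11.58
tcp_pos: [516.6, -283.6, 48.0]
ee_rot: [[-0.997, -0.08, -0.0], [-0.08, 0.997, 0.0], [0.0, 0.0, -1.0]]
contact_force: [-0.2, -0.0, -1.9]
finger_gap: 0.146
finger_force: 70.2
```

```bash
python3 - <<'E'
from h import *
s=read_state(); print(s['tcp_pos'],s['contact_force'],s['torque'])
E
```

```text
[ 516.58074597 -283.55402354   47.96725386] [-0.19805477 -0.03798406 -1.93851583] [-0.0093928  -0.02590053 -0.03852084]
```

Free of contact, 4.6 mm down. I'll keep going gently.

Emit:
send_rows(deltas=[[0, 0, 0.5, 0, 0, 0, 0], [0, 0, 1, 0, 0, 0, 0], [0, 0, 1.5, 0, 0, 0, 0], [0, 0, 2, 0, 0, 0, 0], [0, 0, 2, 0, 0, 0, 0]])

```text
time: 12.0
tcp_pos: [516.6, -283.7, 46.1]
ee_rot: [[-0.997, -0.08, -0.0], [-0.08, 0.997, 0.0], [0.0, 0.0, -1.0]]
contact_force: [0.2, -0.8, -2.1]
finger_gap: 0.144
finger_force: 70.2
```

```bash
python3 - <<'E'
from h import *
s=read_state(); print(s['tcp_pos'],s['contact_force'],s['torque'])
E
```

```text
[ 516.62029432 -283.66833067   46.07868331] [ 0.15139072 -0.80742648 -2.14507858] [-0.04727779  0.00574168  0.07390617]
```

Emit:
send_rows(deltas=[[0, 0, 0.8, 0, 0, 0, 0], [0, 0, 1.6, 0, 0, 0, 0], [0, 0, 2.4, 0, 0, 0, 0], [0, 0, 3.2, 0, 0, 0, 0], [0, 0, 4, 0, 0, 0, 0]])

```text
time: 12.42
tcp_pos: [516.7, -283.7, 42.1]
ee_rot: [[-0.997, -0.08, 0.0], [-0.08, 0.997, 0.0], [-0.0, 0.0, -1.0]]
contact_force: [0.1, 1.1, -2.6]
finger_gap: 0.147
finger_force: 70.2
```

Emit:
send_rows(deltas=[[0, 0, 0.8, 0, 0, 0, 0], [0, 0, 1.6, 0, 0, 0, 0], [0, 0, 2.4, 0, 0, 0, 0], [0, 0, 3, 0, 0, 0, 0], [0, 0, 3, 0, 0, 0, 0]])

```text
time: 12.83
tcp_pos: [516.6, -283.6, 39.0]
ee_rot: [[-0.997, -0.08, -0.0], [-0.08, 0.997, 0.0], [0.0, 0.0, -1.0]]
contact_force: [0.4, 0.1, -2.8]
finger_gap: 0.148
finger_force: 70.2
```

Emit:
send_rows(deltas=[[0, 0, 0.6, 0, 0, 0, 0], [0, 0, 1.2, 0, 0, 0, 0], [0, 0, 1.8, 0, 0, 0, 0], [0, 0, 2.4, 0, 0, 0, 0], [0, 0, 3, 0, 0, 0, 0]])

```text
time: 13.25
tcp_pos: [516.7, -283.8, 36.9]
ee_rot: [[-0.997, -0.08, 0.0], [-0.08, 0.997, -0.0], [-0.0, -0.0, -1.0]]
contact_force: [-2.1, 0.5, 4.5]
finger_gap: 0.146
finger_force: 70.7
```

Emit:
send_rows(deltas=[[0, 0, 0.6, 0, 0, 0, 0], [0, 0, 1.2, 0, 0, 0, 0], [0, 0, 1.8, 0, 0, 0, 0], [0, 0, 2.4, 0, 0, 0, 0], [0, 0, 2.4, 0, 0, 0, 0]])

```text
time: 13.67
tcp_pos: [516.8, -283.8, 34.3]
ee_rot: [[-0.997, -0.08, 0.0], [-0.08, 0.997, -0.0], [-0.0, -0.0, -1.0]]
contact_force: [-1.6, 0.9, 6.1]
finger_gap: 0.147
finger_force: 70.9
```

Emit:
send_rows(deltas=[[0, 0, 0.6, 0, 0, 0, 0], [0, 0, 1.2, 0, 0, 0, 0], [0, 0, 1.8, 0, 0, 0, 0], [0, 0, 2.2, 0, 0, 0, 0], [0, 0, 2.2, 0, 0, 0, 0]])

```text
time: 14.08
tcp_pos: [516.8, -283.8, 32.4]
ee_rot: [[-0.997, -0.08, 0.001], [-0.08, 0.997, -0.0], [-0.0, -0.0, -1.0]]
contact_force: [-2.3, 1.2, 8.0]
finger_gap: 0.143
finger_force: 71.3
```

```bash
python3 - <<'E'
from h import *
s=read_state(); print(s['tcp_pos'],s['contact_force'],s['torque'])
E
```

```text
[ 516.78409664 -283.77663963   32.43766512] [-2.28699067  1.18847691  7.97926254] [ 0.21434773  0.38366374 -0.03437264]
```

Not yet on the stop. I'll push a little further.

Emit:
send_rows(deltas=[[0, 0, 0.3, 0, 0, 0, 0], [0, 0, 0.6, 0, 0, 0, 0], [0, 0, 0.8, 0, 0, 0, 0], [0, 0, 0.8, 0, 0, 0, 0], [0, 0, 0.8, 0, 0, 0, 0]])

```text
time: 14.5
tcp_pos: [516.8, -283.8, 32.3]
ee_rot: [[-0.997, -0.081, 0.001], [-0.081, 0.997, -0.001], [-0.001, -0.001, -1.0]]
contact_force: [-3.1, 1.4, 11.6]
finger_gap: 0.143
finger_force: 71.8
```

```bash
python3 - <<'E'
from h import *
s=read_state(); print(s['tcp_pos'],s['contact_force'],s['torque'])
E
```

```text
[ 516.78458538 -283.8034849    32.29858861] [-3.13672327  1.43498678 11.58633611] [ 0.25748271  0.57253823 -0.00235338]
```

Emit:
send_rows(deltas=[[0, 0, 0.4, 0, 0, 0, 0], [0, 0, 0.8, 0, 0, 0, 0], [0, 0, 0.8, 0, 0, 0, 0], [0, 0, 0.8, 0, 0, 0, 0], [0, 0, 0.8, 0, 0, 0, 0]])

```text
time: 14.92
tcp_pos: [516.8, -283.8, 32.2]
ee_rot: [[-0.997, -0.081, 0.001], [-0.081, 0.997, -0.001], [-0.001, -0.001, -1.0]]
contact_force: [-3.7, 2.1, 15.3]
finger_gap: 0.143
finger_force: 72.5
```

Emit:
send_rows(deltas=[[0, 0, 0, 0, 0, 0, 0], [0, 0, 0, 0, 0, 0, 0], [0, 0, 0, 0, 0, 0, 0], [0, 0, 0, 0, 0, 0, 0], [0, 0, 0, 0, 0, 0, 0]])

```text
time: 15.33
tcp_pos: [516.8, -283.8, 32.2]
ee_rot: [[-0.997, -0.081, 0.001], [-0.081, 0.997, -0.001], [-0.001, -0.001, -1.0]]
contact_force: [-4.0, 2.7, 15.7]
finger_gap: 0.149
finger_force: 72.5
```

```bash
python3 - <<'E'
from h import *
s=read_state(); print(s['tcp_pos'],s['contact_force'],s['torque'])
im=cam('wrist')[0]; save(im,'w6.png')
E
```

```text
[ 516.83838135 -283.82338999   32.17234114] [-3.95387124  2.73313004 15.70997233] [0.39378578 0.72247673 0.0117459 ]
```

View pics/w6.png

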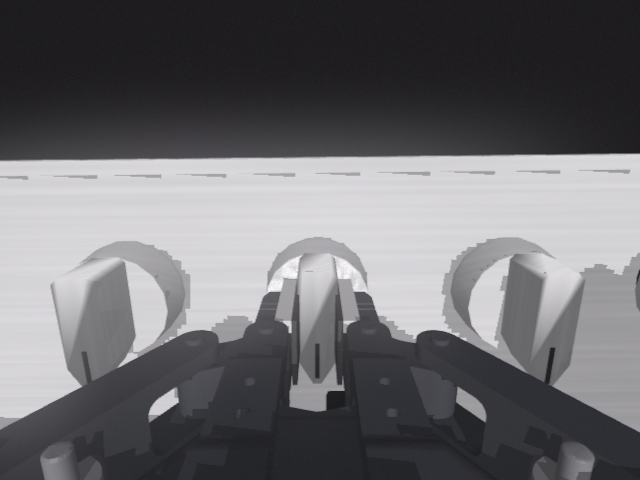

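The knob at (317,310) sits in the row beside its neighbours with its pointer parallel to theirs. It is on the stop with about 18 N of push and still gripped, so I'm handing in.

```bash
python3 -c "
from h import *
print(close_job())"
```

```text
the job is handed in; nothing more can be done
None
```

The knob is home on the spindle and pressed in against its stop, with its pointer at off. The arm still grips it and pushes with about 18 N; the job was handed in at about 15 s.

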